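# Move the dough scraper to its storage hook

## Robot

A 6-joint arm with a two-finger parallel gripper is mounted at the origin on the work surface. World frame = base frame: x ahead of the robot, y to its left, z up, the work surface at z = 0. Lengths are in m, angles in degrees, forces in N, time in s.
With the tool pointing down it reaches from about 0.3 to 0.75 m from the base axis. Payload 8.5 kg.
Tool frame: the origin (TCP) lies between the finger pads; the fingertips stand 17 mm ahead of it and the grasp point (between the pads) lies 2 mm behind it; z points along the fingers, y is the direction in which the jaws open and shut (so a half turn about z gives the same grasp; the last joint's range is limited). The gripper opens to 85 mm and grips with 20 to 120 N. Pads are 22 mm wide; open, the fingers measure 114 mm over their backs; the gripper's body (76 mm by 85 mm) begins 54 mm behind the grasp point. The pads swing forward as they close: fully open they stand 13 mm farther back than shut.
Start: joints at [-82.523, 21.807, 74.336, -0, 83.858, -12.336], TCP at [0.186, -0.517, 0.248] pointing down, gripper open.
Joint ranges: [-178.18, 178.18], [-50.72, 133.34], [12.68, 142.11], [-81.47, 261.47], [9.98, 163.14], [-165.26, 165.26]. Speed limits (degrees/s): [136.94, 136.94, 180, 180, 180, 180].

## Interface

Orientations are given as a 3x3 rotation matrix whose columns are the frame's x, y, z axes.
In Python, from rig import readout, eyes, env gives the robot as it stands.
- The arm moves only by the tool arm_command, never from a script. Its argument "rows" is text: rows parted by semicolons, each of 7 numbers parted by spaces: the closure, from 0 (fully open) to 1 (shut), then the shift along the tool's x, y, z in mm, then the turn, a rotation vector about the tool's x, y, z in degrees. In form: grip dx dy dz rx ry rz; .... A call has 1 to 5 rows; each row shifts and turns the commanded pose from where the row before left it, along the tool's axes as they then stand; what a row does not reach is not made up. A row lasts 1/12 s, in which the tool goes at most 41.7 mm and 7.16 degrees, less where a joint would pass 70% of its speed; a pose out of reach is approached as far as the arm can. A call with a gripper value outside its range is refused whole. The fingers move at their own pace and stop on an object; "squeeze" is the grip in N (left out, the last holds). Time passes only in rows, so rows that do not move let the fingers close. It gives the time, the measured TCP pose, the force and the opening at its end, in the units of the state.
- readout.observe(): the state, without advancing time (a new reading comes with each control period).
- eyes.get_image(name): name is "scene" or "side" or "wrist"; returns the picture (400x640x3 uint8, red, green, blue); there is no depth.
- eyes.camera_model(name): a dict with "mtx" (3x3 intrinsics, pixels), "view" (4x4, takes a point from world to camera coordinates). Camera axes: x right, y up, looking along -z (the intrinsics and any distortion apply to the point x, -y, -z); pixel columns grow to the right and rows downward; lengths in m; the calibration is good to about 2 mm. A picture is of the moment at which its call begins: read the wrist's pose just before it. camera_model takes no time and is no camera call; for the wrist camera it gives the pose at the moment of the call.
- env.close_job(): hands the job in, once; it reports no verdict.
The state is a dict: "time_s": time; "q": joint angles; "qvel": joint speeds; "joint_efforts": joint torques, N m; "position": TCP position; "tool_rot": TCP orientation; "ft_force": force on the tool from outside, world axes, zero at the start; "wrist_torque": the same for the moment, N m; "grip_width": finger opening in m.
Only numpy, scipy, OpenCV 4.12 (cv2) and the standard library are available. Lean on these libraries where they do the work, as an engineer would, in place of code of your own. Each camera call takes 0.05 s, during which the arm holds its last target. There are 200 camera calls.

## Task

The dough scraper has dried on the open blue-tipped hook of the bench rail. First swing the folded green-tipped hook fully out, square to the rail; then move the scraper over and leave it hanging level by its grip bar on the green hook, without dropping it; once it hangs there, fold the empty blue hook flat against the rail. Leave the cake tray, the bowl and the jar where they are.

Things in the scene. Friction and masses are not known exactly. Their poses are not given: they have to be found in the camera images.
- rail: Fixed hook rail: a level aluminium flat bar 660 mm long (y), 12 mm thick (x), 155 to 195 mm above the bench, on two end posts, open below. Origin on the bench under its middle; -x is its front, to the robot, with the hooks. Hinge axes lie 25 mm in front of the bar's middle plane. Folded arms lie along the bar, 10 mm above its top edge: behind their prongs is only air.
- blue_arm (a joint): Drying hook, left or right on the rail; at the start open, holding the scraper. Level arm, 10 mm square, 125 mm from hinge axis to end, top face 215 mm up, blue prong at its end. Rad: 0 = folded flat along the rail, pointing to the rail's +y end; 1.57 = square out from the rail's front (stop); opens counter-clockwise seen from above. Stays where left; about 0.8 N at the prong turns it.
- green_arm (a joint): Storage hook, the other one on the rail; at the start folded (up to 0.2 rad ajar), empty. Level arm, 10 mm square, 125 mm from hinge axis to end, top face 215 mm up, green prong at its end. Rad: 0 = folded flat along the rail, pointing to the rail's +y end; 1.57 = square out from the rail's front (stop); opens counter-clockwise seen from above. Stays where left; about 0.8 N at the prong turns it.
- blue_hinge (a point): On the blue hook's fixed bracket: on the vertical hinge axis, at mid-height of the arm (210 mm). Its axes are the rail's axes and do not turn with the arm. The knuckle is 18 mm across and ends 216 mm up.
- green_hinge (a point): The same point on the green hook's bracket, with the same sizes and axes.
- blue_seat (a point): Point on the blue arm's top face, 60 mm from the hinge axis, about where the scraper hangs. Turns with the arm: y runs along the arm to its tip, z up.
- green_seat (a point): The same point on the green arm, where the scraper shall hang. Turns with the arm: y runs along the arm to its tip, z up.
- blue_tip (a point): Top of the blue prong: an upright 10 x 10 mm stub at the arm's end, its middle 120 mm from the hinge axis, rising 20 mm above the arm's top face, to 235 mm. The outer 35 mm of the arm is blue too.
- green_tip (a point): The same point on the green hook: top of the green prong, of the same sizes.
- scraper: Dough scraper, about 0.25 kg, 167 mm tall. Orange grip bar 110 mm long (y), 20 thick (x), 34 tall (z); under it an opening for the hook, 82 wide, 55 tall; a 14 mm cross bar; a steel blade 130 wide, 3 thick. Origin: middle of the bar's underside, z up. Hung, the arm runs through the opening along x, the bar resting on it: fingers reaching below the bar's middle meet the arm.
- scraper_loop (a point): Middle of the grip bar's underside (the scraper's origin): what rests on the hook arm. The bar's top is 34 mm above it.
- cake_tray: Bystander, heavy: low baking tray with an iced cake, 200 x 320 mm, 33 mm tall, between the robot and the rail. Origin under its centre.
- bowl: Bystander: steel bowl 150 mm across, 65 mm tall, to the robot's right, in front of the rail. Origin under its centre.
- jar: Bystander: pale jar with a yellow lid, 70 mm across, 110 mm tall, to the robot's left of the rail's front. Origin under its centre.
Not all that is in view belongs to the job. Several things have the shape of the scraper; the one meant has the colours described above.

How it is judged (in metres and radians):
On the way, in this order (a step that is already met when the one before it is completed fails the run):
1. the green hook is swung out square while the scraper still hangs on the blue hook (value of joint green_arm above 1.4 rad and y of scraper_loop in the frame of blue_seat between -0.05 and 0.05 m and x of scraper_loop in the frame of blue_seat between -0.03 and 0.03 m and z of scraper_loop in the frame of blue_seat between -0.005 and 0.008 m and angle between scraper's own z axis and vertical below 0.3 rad), for 0.2 s.
2. the scraper hangs on the green hook, released, before the blue hook is folded (value of joint green_arm above 1.4 rad and value of joint blue_arm above 0.8 rad and contact force between scraper and the fingers below 0.1 N and y of scraper_loop in the frame of green_seat between -0.05 and 0.05 m and x of scraper_loop in the frame of green_seat between -0.03 and 0.03 m and z of scraper_loop in the frame of green_seat between -0.005 and 0.008 m and angle between scraper's own z axis and vertical below 0.3 rad), for 0.2 s.
At the end, for the whole second after the job is handed in: Green hook square out (over 1.4 rad); the scraper at rest and released on it, middle of the bar's underside -5 to +8 mm from the arm's top, within 50 mm of the seat along the arm and 30 mm across, tilted under 0.3 rad; blue hook folded (under 0.12 rad) (value of joint green_arm above 1.4 rad and value of joint blue_arm below 0.12 rad and contact force between scraper and the fingers below 0.1 N and linear speed of scraper below 0.05 m/s and y of scraper_loop in the frame of green_seat between -0.05 and 0.05 m and x of scraper_loop in the frame of green_seat between -0.03 and 0.03 m and z of scraper_loop in the frame of green_seat between -0.005 and 0.008 m and angle between scraper's own z axis and vertical below 0.3 rad); the robot touches nothing.
It fails at once if the scraper is dropped or lowered to the bench (height (world z) of scraper_loop below 0.15 m).
It fails at once if the cake tray is pushed away (over 30 mm) or tipped (distance of cake_tray from where it was at the start of the episode above 0.03 m or angle between cake_tray's own z axis and vertical above 0.3 rad).
It fails at once if the bowl is pushed away (over 30 mm) or tipped (distance of bowl from where it was at the start of the episode above 0.03 m or angle between bowl's own z axis and vertical above 0.3 rad).
It fails at once if the jar is pushed away (over 30 mm) or tipped (distance of jar from where it was at the start of the episode above 0.03 m or angle between jar's own z axis and vertical above 0.3 rad).
It also fails if it takes over 72 s, if anything falls off the work surface, if the arm or the gripper's body presses on something with over 40 N, if the wrist force passes 120 N, or if a joint passes its speed limit or range.

## Working session

There is one attempt and no reset: what is moved stays moved. The work goes in short steps, Python scripts to look and compute and a tool call to move; the robot and the scene stay as the last step left them, time stands still between calls to the robot, and variables do not carry over. Pictures are saved under pics/ and viewed, about 8 in all and at most 12, crops included, and the job is handed in when it is done.

Besides the shell and the picture viewer there is one more tool, called after "Emit:" as name(argument=value, ...), one argument or row to a line, values as JSON. arm_command: Moves the arm, as the interface text tells. Its arguments: {"type":"object","properties":{"rows":{"type":"string"},"squeeze":{"type":"number"}},"required":["rows"]}

```bash
mkdir -p pics; ls; python3 - <<'E'
from rig import readout, eyes, env
import cv2,numpy as np
for n in("scene","side"):
    im=eyes.get_image(n); cv2.imwrite(f"pics/{n}0.png",im[:,:,::-1])
    m=eyes.camera_model(n); print(n,m)
print(readout.observe())
E
```

```text
pics
scene {'mtx': array([[361.08779519,   0.        , 324.28381561],
       [  0.        , 361.08779519, 199.86939694],
       [  0.        ,   0.        ,   1.        ]]), 'view': array([[-0.79797559,  0.60254931,  0.01301085,  0.4402333 ],
       [-0.50208157, -0.67655485,  0.53869066,  0.17301638],
       [ 0.33339024,  0.42332949,  0.84240317, -1.28627958],
       [ 0.        ,  0.        ,  0.        ,  1.        ]])}
side {'mtx': array([[380.4626939 ,   0.        , 320.47093177],
       [  0.        , 380.4626939 , 198.84015118],
       [  0.        ,   0.        ,   1.        ]]), 'view': array([[-0.85727154, -0.51470694, -0.0127386 ,  0.47828002],
       [ 0.35907918, -0.61543052,  0.70164622, -0.3085503 ],
       [-0.3689819 ,  0.59692717,  0.71241162, -0.97910795],
       [ 0.        ,  0.        ,  0.        ,  1.        ]])}
{'time_s': 0.1, 'q': array([-8.25233762e+01,  2.18377022e+01,  7.43773272e+01,  2.34389639e-03,
        8.38585064e+01, -1.23381874e+01]), 'qvel': array([-0.01339761, -0.11581011, -0.11923923, -0.06895598,  0.04317282,
        0.02799482]), 'joint_efforts': array([ 3.29749309e-03, -4.49222124e+01, -2.31655204e+01, -1.64674780e-04,
        3.69835980e-03, -5.47748684e-06]), 'position': array([ 0.18639498, -0.51721181,  0.2477863 ]), 'tool_rot': array([[ 9.40794685e-01,  3.38976909e-01, -1.26675247e-04],
       [ 3.38976787e-01, -9.40793869e-01,  1.27782074e-03],
       [ 3.13976430e-04, -1.24510693e-03, -9.99999176e-01]]), 'ft_force': array([-0.10787397,  0.37476326,  0.47252095]), 'wrist_torque': array([ 0.03536305,  0.01468393, -0.0307023 ]), 'grip_width': 0.08525952707398593}
```

View pics/scene0.png

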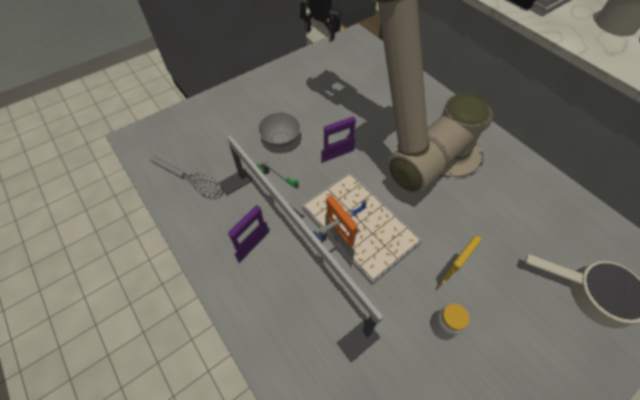

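View pics/side0.png

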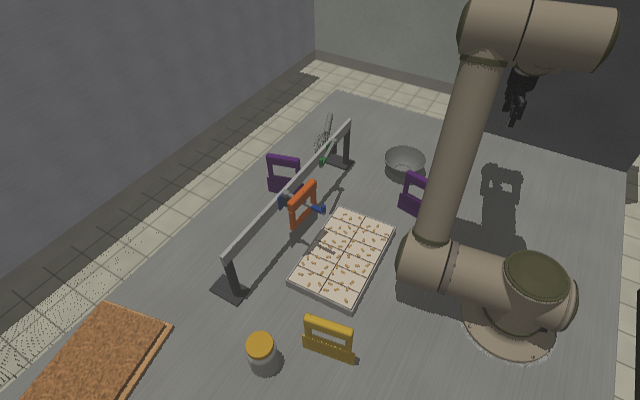

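Scene view: the rail runs from (232,142) to (378,318), with +y at lower right. The green hook is near (262,168) to (295,183), the blue tip is at (360,208), and the orange scraper is at (340,220). The side view agrees, with the blue tip at (320,209) and green at (325,155).

```bash
cat > h.py <<'E'
import numpy as np,cv2
from rig import readout,eyes,env
def ray(m,uv):
    K,V=m["mtx"],m["view"];R=V[:3,:3];c=-R.T@V[:3,3]
    d=np.linalg.solve(K,[uv[0],uv[1],1.]);d=R.T@np.array([d[0],-d[1],-d[2]]);return c,d/np.linalg.norm(d)
def plane(m,uv,z):
    c,d=ray(m,uv);return c+d*(z-c[2])/d[2]
def tri(m1,a,m2,b):
    c1,d1=ray(m1,a);c2,d2=ray(m2,b)
    s=np.linalg.lstsq(np.c_[d1,-d2],c2-c1,rcond=None)[0];p,q=c1+s[0]*d1,c2+s[1]*d2
    return (p+q)/2,np.linalg.norm(p-q)
def proj(m,P):
    p=m["view"]@np.r_[P,1];x=m["mtx"]@np.array([p[0],-p[1],-p[2]]);return x[:2]/x[2]
HSV=dict(green=((50,120,30),(85,255,255)),blue=((105,110,40),(128,255,255)),orange=((3,150,90),(14,255,255)))
def mask(im,c):
    return cv2.inRange(cv2.cvtColor(im,cv2.COLOR_RGB2HSV),*[np.array(v) for v in HSV[c]])
def comps(im,c,mn=6):
    n,l,s,ce=cv2.connectedComponentsWithStats(mask(im,c))
    return [(s[i].tolist(),ce[i].round(1).tolist()) for i in range(1,n) if s[i,4]>=mn]
E
python3 - <<'E'
from h import *
out=[]
for n,(x0,y0,w,hh) in dict(scene=(220,125,175,215),side=(210,110,175,200)).items():
    im=cv2.imread(f"pics/{n}0.png")[:,:,::-1].copy()
    for c in HSV: print(n,c,comps(im,c))
    cr=cv2.resize(im[y0:y0+hh,x0:x0+w,::-1],(400,int(hh*400/w)),interpolation=cv2.INTER_CUBIC); out.append(cr[:455])
cv2.imwrite("pics/z.png",np.hstack(out))
E
```

```text
scene green [([287, 179, 10, 7, 35], [292.0, 181.9])]
scene blue [([353, 202, 12, 12, 41], [358.7, 208.6]), ([319, 237, 4, 4, 10], [320.8, 238.5])]
scene orange [([327, 196, 30, 51, 555], [341.4, 219.4])]
side green [([323, 157, 3, 6, 11], [323.5, 159.0])]
side blue [([311, 204, 10, 8, 40], [315.6, 207.4]), ([322, 204, 3, 4, 10], [323.0, 205.8])]
side orange [([287, 179, 29, 28, 227], [301.0, 192.0]), ([289, 211, 3, 6, 11], [289.6, 213.2]), ([290, 219, 3, 11, 12], [290.5, 224.3])]
```

View pics/z.png

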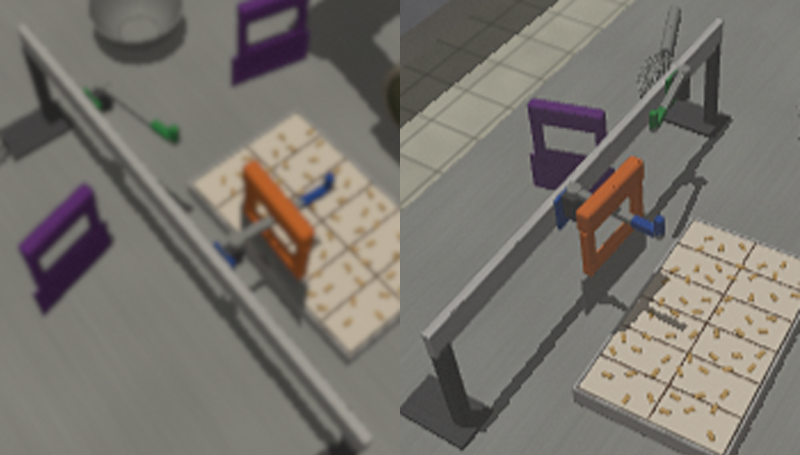

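```bash
python3 - <<'E'
from h import *
S,D=eyes.camera_model("scene"),eyes.camera_model("side")
s=lambda x,y:(220+x/2.286,125+y/2.286); d=lambda x,y:(210+(x-400)/2.286,110+y/2.286)
P=lambda n,a,b,z:print(n,*[np.round(v,3) for v in tri(S,s(*a),D,d(*b))],plane(S,s(*a),z).round(3),plane(D,d(*b),z).round(3))
P("rail-y",(24,28),(720,22),.195)
P("rail+y",(363,440),(430,336),.195)
P("bluetip",(328,178),(657,220),.235)
P("greentip",(173,128),(656,110),.235)
P("bluehinge",(233,243),(572,192),.216)
P("greenhinge",(100,97),(682,72),.216)
P("scrTop-y",(248,168),(640,162),.249)
P("scrTop+y",(304,240),(582,212),.249)
a=plane(S,s(24,28),.195);b=plane(S,s(363,440),.195);print(np.linalg.norm(a-b),np.degrees(np.arctan2(*(b-a)[[0,1]])))
a=plane(D,d(720,22),.195);b=plane(D,d(430,336),.195);print(np.linalg.norm(a-b),np.degrees(np.arctan2(*(b-a)[[0,1]])))
print("bowl",plane(S,(279,128),.065),"tray corner",[plane(S,p,.03).round(3) for p in((351,176),(303,207),(373,278),(419,241))],"jar",plane(S,(455,318),.11),"purple",plane(S,(340,120),.1),"yel",plane(S,(480,238),.1))
E
```

```text
rail-y [ 0.642 -0.338  0.194] 0.002 [ 0.643 -0.335  0.195] [ 0.642 -0.337  0.195]
rail+y [0.639 0.308 0.187] 0.001 [0.641 0.309 0.195] [0.633 0.311 0.195]
bluetip [0.498 0.084 0.233] 0.001 [0.498 0.084 0.235] [0.497 0.086 0.235]
greentip [ 0.594 -0.071  0.235] 0.004 [ 0.594 -0.069  0.235] [ 0.594 -0.074  0.235]
bluehinge [0.619 0.075 0.208] 0.001 [0.621 0.078 0.216] [0.614 0.082 0.216]
greenhinge [ 0.624 -0.185  0.204] 0.012 [ 0.631 -0.169  0.216] [ 0.617 -0.179  0.216]
scrTop-y [0.56  0.022 0.238] 0.004 [0.565 0.03  0.249] [0.553 0.029 0.249]
scrTop+y [0.569 0.127 0.244] 0.005 [0.572 0.132 0.249] [0.566 0.128 0.249]
0.6446339261659194 -0.1684152558194119
0.6481485858303391 -0.7395566584355996
bowl [ 0.45106194 -0.39443871  0.065     ] tray corner [array([ 0.363, -0.105,  0.03 ]), array([ 0.558, -0.102,  0.03 ]), array([0.535, 0.201, 0.03 ]), array([0.352, 0.197, 0.03 ])] jar [0.47191092 0.41023013 0.11      ] purple [ 0.28043587 -0.2729653   0.1       ] yel [0.24882383 0.30520281 0.1       ]
```

Emit:
arm_command(
  rows="1 0 0 -12 0 0 -7; 1 0 0 -12 0 0 -7; 1 0 0 -12 0 0 -7; 1 0 0 -12 0 0 -7; 1 0 0 -12 0 0 -7",
  squeeze=60,
)

```text
time_s: 0.52
position: [0.1864, -0.5173, 0.3085]
tool_rot: [[0.571, 0.821, -0.0], [0.821, -0.571, 0.001], [0.001, -0.001, -1.0]]
ft_force: [-0.1, 0.1, -0.5]
grip_width: 0.0255
```

Emit:
arm_command(
  rows="1 0 0 0 0 0 -7; 1 0 0 0 0 0 -7; 1 0 0 0 0 0 -7; 1 0 0 0 0 0 -7; 1 0 0 0 0 0 -7",
)

```text
time_s: 0.93
position: [0.1864, -0.5173, 0.3079]
tool_rot: [[-0.003, 1.0, -0.0], [1.0, 0.003, 0.001], [0.001, -0.0, -1.0]]
ft_force: [-0.6, 0.8, 0.5]
grip_width: 0.0001
```

Emit:
arm_command(
  rows="1 30 25 0 0 0 0; 1 30 25 0 0 0 0; 1 30 25 0 0 0 0; 1 30 25 0 0 0 0; 1 30 25 0 0 0 0",
)

```text
time_s: 1.35
position: [0.3126, -0.3662, 0.3081]
tool_rot: [[0.004, 1.0, -0.0], [1.0, -0.004, 0.001], [0.001, -0.0, -1.0]]
ft_force: [0.7, 0.3, -0.2]
grip_width: -0.0001
```

Emit:
arm_command(
  rows="1 33 28 -8 0 0 0; 1 33 28 -8 0 0 0; 1 33 28 -8 0 0 0; 1 33 28 -8 0 0 0; 1 33 28 -8 0 0 0",
)

```text
time_s: 1.77
position: [0.4458, -0.2101, 0.3464]
tool_rot: [[0.003, 1.0, -0.0], [1.0, -0.003, 0.0], [0.0, -0.0, -1.0]]
ft_force: [0.4, -1.3, 0.4]
grip_width: 0.0002
```

Emit:
arm_command(
  rows="1 25 0 0 0 0 0; 1 25 0 0 0 0 0; 1 10 0 0 0 0 0; 1 0 0 0 0 0 0",
)

```text
time_s: 2.1
position: [0.445, -0.1504, 0.3463]
tool_rot: [[0.001, 1.0, 0.0], [1.0, -0.001, 0.0], [0.0, 0.0, -1.0]]
ft_force: [0.8, -1.2, -0.0]
grip_width: -0.0003
```

```bash
python3 - <<'E'
from h import *
m=eyes.camera_model("wrist");im=eyes.get_image("wrist");cv2.imwrite("pics/w1.png",im[:,:,::-1]);np.save("w1.npy",m)
print(readout.observe()["position"],ray(m,(320,200)))
for c in HSV:
  for s,ce in comps(im,c,30): print(c,s,ce,plane(m,ce,.215).round(3))
E
```

```text
[ 0.44510947 -0.15181559  0.34622688] (array([ 0.44539057, -0.08228058,  0.47215882]), array([-0.0018978 , -0.27442029, -0.96160798]))
green [502, 87, 35, 55, 1137] [515.6, 112.4] [ 0.598 -0.085  0.215]
green [498, 200, 9, 13, 92] [502.2, 206.3] [ 0.599 -0.161  0.215]
green [525, 210, 8, 15, 90] [528.1, 217.4] [ 0.623 -0.171  0.215]
```

View pics/w1.png

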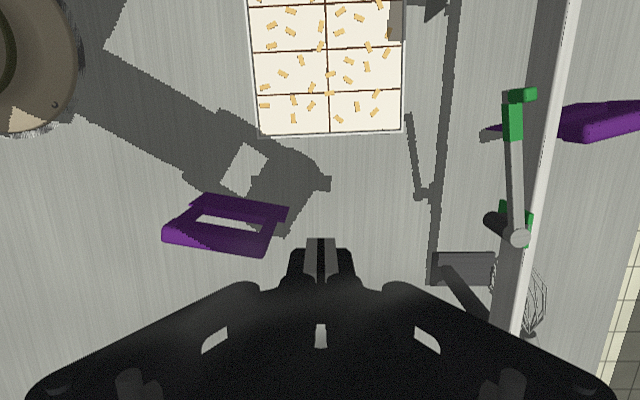

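The wrist view has right = +x and up = +y. The green prong top is near (530,94), the arm is at (514,115), the green knuckle top is at (518,238), and the rail's top edge runs along x≈540-570.

```bash
python3 - <<'E'
from h import *
m=np.load("w1.npy",allow_pickle=True).item()
print("tip",plane(m,(530,94),.235),"hinge",plane(m,(518,238),.216),"armmid",plane(m,(513,120),.215),"rail edge",plane(m,(569,0),.195),plane(m,(511,330),.195))
E
```

```text
tip [ 0.59400978 -0.07194216  0.235     ] hinge [ 0.61660553 -0.18986574  0.216     ] armmid [ 0.5966392  -0.09047469  0.215     ] rail edge [ 0.63687904 -0.00141048  0.195     ] [ 0.64046445 -0.30022035  0.195     ]
```

Emit:
arm_command(
  rows="1 15 36 0 0 0 0; 1 15 36 0 0 0 0; 1 15 36 0 0 0 0; 1 15 36 0 0 0 0; 1 15 36 0 0 0 0",
)

```text
time_s: 2.57
position: [0.6271, -0.0787, 0.3456]
tool_rot: [[0.005, 1.0, -0.0], [1.0, -0.005, -0.0], [-0.0, -0.0, -1.0]]
ft_force: [0.1, -1.7, 0.9]
grip_width: -0.0002
```

Emit:
arm_command(
  rows="1 0 0 30 0 0 0; 1 0 0 30 0 0 0; 1 0 0 30 0 0 0; 1 0 0 15 0 0 0; 1 0 0 0 0 0 0",
)

```text
time_s: 2.98
position: [0.6244, -0.0792, 0.2366]
tool_rot: [[0.005, 1.0, -0.008], [1.0, -0.005, 0.002], [0.002, -0.008, -1.0]]
ft_force: [-0.8, -0.2, -0.3]
grip_width: 0.0001
```

Emit:
arm_command(
  rows="1 2 0 6 0 0 0; 1 2 0 6 0 0 0; 1 0 0 0 0 0 0",
)

```text
time_s: 3.23
position: [0.6255, -0.0739, 0.2291]
tool_rot: [[0.004, 1.0, 0.0], [1.0, -0.004, 0.0], [0.0, 0.0, -1.0]]
ft_force: [0.0, -0.1, 0.0]
grip_width: 0.0002
```

```bash
python3 - <<'E'
from h import *
H=np.array([.6166,-.190])
p=readout.observe()["position"];print(p)
prev=p[:2]
for t in (.19,.4,.6,.8,1.0,1.2,1.4,1.58):
    u=np.array([-np.sin(t),np.cos(t)]);n=np.array([np.cos(t),np.sin(t)])
    o=.005+.0145*np.cos(t)+.011*np.sin(t)-0.002
    c=H+.112*u+o*n; print(t,c.round(4),"dy_world(tool x) dx_world(tool y) mm",((c-prev)[::-1]*1e3).round(0)); prev=c
E
```

```text
[ 0.62547275 -0.07386995  0.22910192]
0.19 [ 0.6144 -0.0764] dy_world(tool x) dx_world(tool y) mm [ -2. -11.]
0.4 [ 0.592  -0.0788] dy_world(tool x) dx_world(tool y) mm [ -2. -22.]
0.6 [ 0.5708 -0.0856] dy_world(tool x) dx_world(tool y) mm [ -7. -21.]
0.8 [ 0.5509 -0.0969] dy_world(tool x) dx_world(tool y) mm [-11. -20.]
1.0 [ 0.5332 -0.1126] dy_world(tool x) dx_world(tool y) mm [-16. -18.]
1.2 [ 0.5189 -0.1322] dy_world(tool x) dx_world(tool y) mm [-20. -14.]
1.4 [ 0.509  -0.1549] dy_world(tool x) dx_world(tool y) mm [-23. -10.]
1.58 [ 0.5045 -0.1772] dy_world(tool x) dx_world(tool y) mm [-22.  -5.]
```

Emit:
arm_command(
  rows="1 -1 -6 2 0 0 0; 1 -1 -6 1 0 0 0; 1 -1 -11 0 0 0 0; 1 -1 -11 0 0 0 0; 1 -3 -10 0 0 0 0",
)

```text
time_s: 3.65
position: [0.5807, -0.0807, 0.2269]
tool_rot: [[0.003, 1.0, 0.002], [1.0, -0.003, -0.001], [-0.001, 0.002, -1.0]]
ft_force: [1.5, -0.8, -0.3]
grip_width: -0.0003
```

Emit:
arm_command(
  rows="1 -4 -11 0 0 0 0; 1 -5 -10 0 0 0 0; 1 -6 -10 0 0 0 0; 1 -8 -9 0 0 0 0; 1 -8 -9 0 0 0 0",
)

```text
time_s: 4.07
position: [0.5315, -0.1118, 0.2268]
tool_rot: [[0.003, 1.0, 0.001], [1.0, -0.003, -0.0], [-0.0, 0.001, -1.0]]
ft_force: [1.2, 0.2, -0.6]
grip_width: 0.0
```

Emit:
arm_command(
  rows="1 -10 -7 0 0 0 0; 1 -10 -7 0 0 0 0; 1 -11 -5 0 0 0 0; 1 -11 -5 0 0 0 0; 1 0 0 0 0 0 0",
)

```text
time_s: 4.48
position: [0.5074, -0.1554, 0.2261]
tool_rot: [[0.005, 1.0, -0.001], [1.0, -0.005, -0.0], [-0.0, -0.001, -1.0]]
ft_force: [-0.4, -0.4, 0.1]
grip_width: 0.0003
```

Then the last part up to the stop, in small steps.

Emit:
arm_command(
  rows="1 -10 -2 0 0 0 0; 1 -9 -2 0 0 0 0; 1 -4 0 0 0 0 0; 1 -3 0 0 0 0 0; 1 0 0 0 0 0 0",
)

```text
time_s: 4.9
position: [0.5038, -0.1749, 0.226]
tool_rot: [[0.001, 1.0, -0.001], [1.0, -0.001, 0.011], [0.011, -0.001, -1.0]]
ft_force: [1.0, 26.4, 5.8]
grip_width: -0.0
```

```bash
python3 - <<'E'
from h import *
m=eyes.camera_model("wrist");im=eyes.get_image("wrist");cv2.imwrite("pics/w2.png",im[:,:,::-1])
for c in HSV:
  for s,ce in comps(im,c,30): print(c,s,ce,plane(m,ce,.215).round(3))
S=eyes.camera_model("scene")
im=eyes.get_image("scene")
for s,ce in comps(im,"green"): print("scene",s,ce,plane(S,ce,.22).round(3))
E
```

```text
green [512, 215, 67, 46, 1072] [542.5, 234.9] [ 0.607 -0.163  0.215]
green [355, 271, 23, 5, 43] [363.4, 272.1] [ 0.525 -0.182  0.215]
scene [292, 143, 5, 4, 11] [293.9, 144.8] [ 0.523 -0.183  0.22 ]
```

Emit:
arm_command(
  rows="1 5 0 0 0 0 0; 1 5 0 0 0 0 0; 1 3 0 -25 0 0 0; 1 0 0 -35 0 0 0; 0 10 0 -35 0 0 0",
)

```text
time_s: 5.42
position: [0.5039, -0.1573, 0.3218]
tool_rot: [[0.005, 1.0, -0.002], [1.0, -0.005, 0.0], [0.0, -0.002, -1.0]]
ft_force: [0.5, -0.4, 1.2]
grip_width: 0.0107
```

Emit:
arm_command(
  rows="0 32 0 -8 0 0 0; 0 32 0 -8 0 0 0; 0 32 0 -8 0 0 0; 0 32 0 -8 0 0 0; 0 32 0 0 0 0 0",
)

```text
time_s: 5.83
position: [0.5049, 0.0047, 0.3547]
tool_rot: [[0.004, 1.0, 0.003], [1.0, -0.004, -0.001], [-0.001, 0.003, -1.0]]
ft_force: [0.3, 0.3, -0.2]
grip_width: 0.0722
```

Emit:
arm_command(
  rows="0 0 0 0 0 0 0; 0 0 0 0 0 0 0",
)

```text
time_s: 6.0
position: [0.5047, 0.0046, 0.3533]
tool_rot: [[0.001, 1.0, 0.0], [1.0, -0.001, -0.001], [-0.001, 0.0, -1.0]]
ft_force: [0.5, -0.3, -0.5]
grip_width: 0.0853
```

```bash
python3 - <<'E'
from h import *
m=eyes.camera_model("wrist");im=eyes.get_image("wrist");cv2.imwrite("pics/w3.png",im[:,:,::-1]);np.save("w3.npy",m)
print(readout.observe()["position"])
for c in HSV:
  for s,ce in comps(im,c,30): print(c,s,ce,plane(m,ce,.249 if c=="orange" else .215).round(3))
E
```

```text
[0.50476714 0.00358158 0.35305904]
green [426, 322, 7, 14, 49] [428.4, 327.6] [ 0.61  -0.132  0.215]
blue [448, 87, 29, 13, 238] [464.0, 93.2] [0.618 0.085 0.215]
blue [302, 91, 52, 17, 674] [327.6, 99.2] [0.511 0.08  0.215]
blue [446, 111, 28, 18, 222] [461.4, 122.6] [0.619 0.062 0.215]
orange [382, 20, 43, 162, 4404] [402.4, 99.3] [0.562 0.079 0.249]
orange [375, 60, 11, 37, 273] [380.3, 77.9] [0.546 0.093 0.249]
orange [370, 110, 13, 45, 319] [375.6, 130.9] [0.544 0.058 0.249]
```

View pics/w3.png

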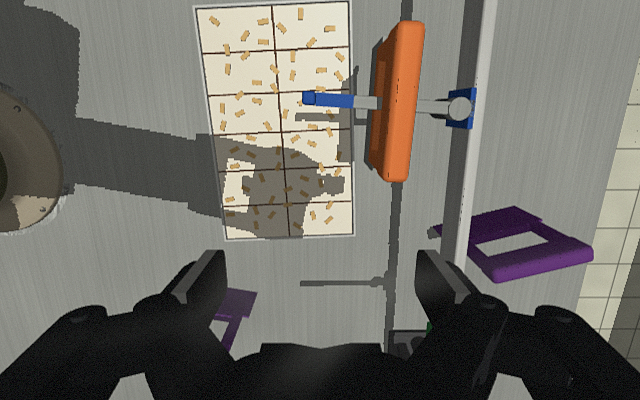

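The scraper's grip bar top face spans about (411,21) to (396,182). The blue arm runs from (302,98) to the knuckle at (460,108), and both sit as expected.

```bash
python3 - <<'E'
from h import *
m=np.load("w3.npy",allow_pickle=True).item()
for n,p,z in(("bar+y L",(398,23),.249),("R",(425,23),.249),("bar-y L",(385,179),.249),("R",(408,179),.249),("hinge",(460,108),.216),("prong",(306,97),.235),("rail",(486,10),.195),("rail",(456,250),.195)): print(n,plane(m,p,z).round(4))
E
```

```text
bar+y L [0.5556 0.1267 0.249 ]
R [0.5732 0.1267 0.249 ]
bar-y L [0.5527 0.023  0.249 ]
R [0.5697 0.023  0.249 ]
hinge [0.6162 0.0735 0.216 ]
prong [0.4945 0.0814 0.235 ]
rail [0.6369 0.1485 0.195 ]
rail [ 0.6368 -0.0593  0.195 ]
```

Emit:
arm_command(
  rows="0.4 24 19 0 0 0 0; 0.4 24 19 0 0 0 0; 0.4 24 20 0 0 0 0; 0.4 0 0 0 0 0 0; 0.4 0 0 0 0 0 0",
)

```text
time_s: 6.47
position: [0.5637, 0.0749, 0.3521]
tool_rot: [[0.003, 1.0, -0.002], [1.0, -0.003, -0.0], [-0.0, -0.002, -1.0]]
ft_force: [-0.7, 0.6, 0.3]
grip_width: 0.0515
```

Emit:
arm_command(
  rows="0.4 0 0 25 0 0 0; 0.4 0 0 25 0 0 0; 0.4 0 0 20 0 0 0; 0.4 0 0 15 0 0 0; 0.4 0 0 0 0 0 0",
)

```text
time_s: 6.88
position: [0.5616, 0.0738, 0.2653]
tool_rot: [[0.005, 1.0, -0.006], [1.0, -0.005, -0.0], [-0.0, -0.006, -1.0]]
ft_force: [0.6, 0.2, -0.2]
grip_width: 0.0511
```

Emit:
arm_command(
  rows="0.4 1 1 14 0 0 0; 0.4 0 0 13 0 0 0; 0.4 0 0 0 0 0 0; 0.4 0 0 0 0 0 0",
)

```text
time_s: 7.22
position: [0.564, 0.0756, 0.242]
tool_rot: [[0.004, 1.0, 0.0], [1.0, -0.004, -0.0], [-0.0, 0.0, -1.0]]
ft_force: [0.0, 0.6, 0.3]
grip_width: 0.0509
```

Emit:
arm_command(
  rows="0.7 0 0 0 0 0 0; 0.8 0 0 0 0 0 0; 1 0 0 0 0 0 0; 1 0 0 0 0 0 0; 1 0 0 0 0 0 0",
  squeeze=60,
)

```text
time_s: 7.63
position: [0.5641, 0.0764, 0.2424]
tool_rot: [[0.003, 1.0, 0.002], [1.0, -0.003, -0.001], [-0.001, 0.002, -1.0]]
ft_force: [-2.9, -1.9, 6.3]
grip_width: 0.0189
```

Emit:
arm_command(
  rows="1 0 0 -4 0 0 0; 1 0 0 -8 0 0 0; 1 0 0 -8 0 0 0; 1 0 0 -8 0 0 0; 1 0 0 -2 0 0 0",
  squeeze=80,
)

```text
time_s: 8.05
position: [0.5643, 0.0766, 0.273]
tool_rot: [[0.003, 1.0, 0.003], [1.0, -0.003, -0.0], [-0.0, 0.003, -1.0]]
ft_force: [0.8, 0.7, -1.8]
grip_width: 0.0186
```

```bash
python3 - <<'E'
from h import *
o=readout.observe();print(o["position"],o["ft_force"],o["wrist_torque"],o["grip_width"])
im=eyes.get_image("side");a=im[120:290,230:400,::-1];b=eyes.get_image("scene")[130:300,270:440,::-1]
cv2.imwrite("pics/l.png",cv2.resize(np.hstack([a,b]),(800,400),interpolation=cv2.INTER_CUBIC))
E
```

```text
[0.56433318 0.07657906 0.2730143 ] [ 0.8034598   0.74637169 -1.79667881] [ 0.01389587 -0.0500474   0.00046524] 0.018581552145174072
```

View pics/l.png

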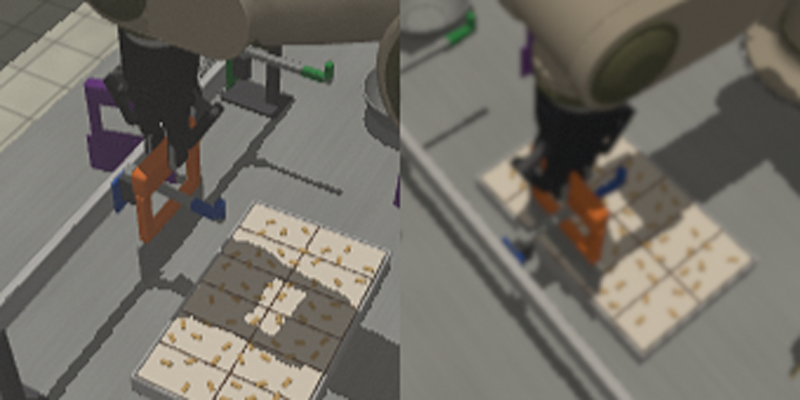

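Emit:
arm_command(
  rows="1 0 -10 0 0 0 0; 1 0 -22 0 0 0 0; 1 1 -25 0 0 0 0; 1 1 -25 0 0 0 0; 1 1 -22 0 0 0 0",
)

```text
time_s: 8.57
position: [0.4583, 0.08, 0.2707]
tool_rot: [[0.003, 1.0, -0.001], [1.0, -0.003, 0.0], [0.0, -0.001, -1.0]]
ft_force: [0.8, 0.3, -1.4]
grip_width: 0.0184
```

Emit:
arm_command(
  rows="1 0 -4 0 0 0 0; 1 -10 0 0 0 0 0; 1 -22 0 0 0 0 0; 1 -25 0 0 0 0 0; 1 -25 0 0 0 0 0",
)

```text
time_s: 8.98
position: [0.4562, -0.0036, 0.271]
tool_rot: [[0.002, 1.0, 0.0], [1.0, -0.002, -0.0], [-0.0, 0.0, -1.0]]
ft_force: [-0.4, -0.7, -2.5]
grip_width: 0.0186
```

Emit:
arm_command(
  rows="1 -25 0 0 0 0 0; 1 -30 0 0 0 0 0; 1 -30 0 0 0 0 0; 1 -30 0 0 0 0 0; 1 -25 0 0 0 0 0",
)

```text
time_s: 9.4
position: [0.4555, -0.145, 0.2709]
tool_rot: [[0.004, 1.0, -0.0], [1.0, -0.004, -0.0], [-0.0, -0.0, -1.0]]
ft_force: [-0.2, 0.3, -2.2]
grip_width: 0.0182
```

Emit:
arm_command(
  rows="1 -22 0 0 0 0 0; 1 -15 0 0 0 0 0; 1 -10 0 0 0 0 0; 1 0 0 0 0 0 0; 1 0 0 0 0 0 0",
)

```text
time_s: 9.82
position: [0.4551, -0.1893, 0.2709]
tool_rot: [[0.004, 1.0, -0.0], [1.0, -0.004, 0.001], [0.001, -0.0, -1.0]]
ft_force: [-1.0, 1.3, -2.5]
grip_width: 0.0185
```

```bash
python3 - <<'E'
from h import *
o=readout.observe();print(o["position"],o["ft_force"],o["wrist_torque"],o["grip_width"])
a=eyes.get_image("side")[90:260,260:430,::-1];b=eyes.get_image("scene")[80:250,220:390,::-1]
cv2.imwrite("pics/t.png",cv2.resize(np.hstack([a,b]),(800,400),interpolation=cv2.INTER_CUBIC))
E
```

```text
[ 0.45513114 -0.18930433  0.27087884] [-1.02185914  1.32650956 -2.45908012] [ 0.03005308  0.026593   -0.03409384] 0.018510862840609873
```

View pics/t.png

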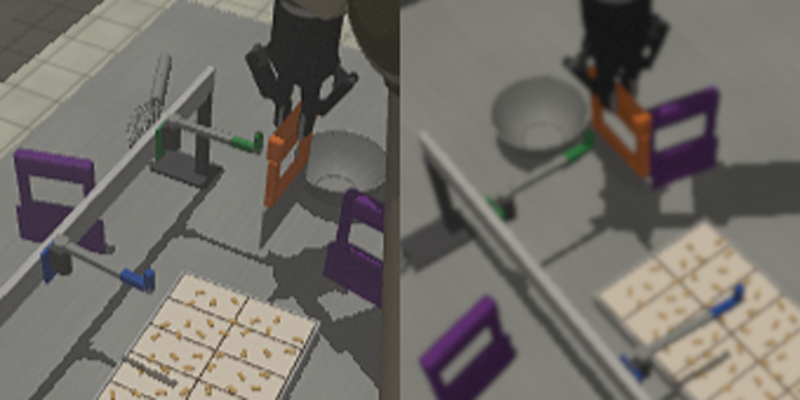

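Emit:
arm_command(
  rows="1 0 6 -2 0 0 0; 1 0 12 0 0 0 0; 1 0 15 0 0 0 0; 1 0 15 0 0 0 0; 1 0 15 0 0 0 0",
)

```text
time_s: 10.33
position: [0.5192, -0.1884, 0.2735]
tool_rot: [[0.002, 1.0, 0.0], [1.0, -0.002, -0.0], [-0.0, 0.0, -1.0]]
ft_force: [-0.2, -0.8, -1.5]
grip_width: 0.0183
```

Emit:
arm_command(
  rows="1 0 15 0 0 0 0; 1 0 13 0 0 0 0; 1 0 10 0 0 0 0; 1 0 3 0 0 0 0; 1 0 0 0 0 0 0",
)

```text
time_s: 10.75
position: [0.5597, -0.1887, 0.273]
tool_rot: [[0.002, 1.0, -0.0], [1.0, -0.002, 0.0], [0.0, -0.0, -1.0]]
ft_force: [0.0, 0.5, -2.2]
grip_width: 0.0184
```

Emit:
arm_command(
  rows="1 0 0 6 0 0 0; 1 0 0 8 0 0 0; 1 0 0 7 0 0 0; 1 0 0 4 0 0 0; 1 0 0 0 0 0 0",
)

```text
time_s: 11.17
position: [0.5584, -0.1893, 0.2468]
tool_rot: [[0.004, 1.0, -0.002], [1.0, -0.004, 0.001], [0.001, -0.002, -1.0]]
ft_force: [0.3, 0.4, -1.9]
grip_width: 0.0183
```

Emit:
arm_command(
  rows="1 0 0 2 0 0 0; 1 0 0 2 0 0 0; 1 0 0 1 0 0 0; 1 0 0 0 0 0 0",
)

```text
time_s: 11.5
position: [0.559, -0.1894, 0.2431]
tool_rot: [[0.003, 1.0, -0.0], [1.0, -0.003, 0.0], [0.0, -0.0, -1.0]]
ft_force: [-0.6, -0.1, -1.6]
grip_width: 0.0185
```

Emit:
arm_command(
  rows="1 0 0 1 0 0 0; 1 0 0 1 0 0 0; 1 0 0 0 0 0 0",
)

```text
time_s: 11.75
position: [0.5591, -0.1895, 0.2425]
tool_rot: [[0.003, 1.0, 0.002], [1.0, -0.003, -0.001], [-0.001, 0.002, -1.0]]
ft_force: [-1.7, 1.2, 4.9]
grip_width: 0.0185
```

Emit:
arm_command(
  rows="0.75 0 0 0 0 0 0; 0.7 0 0 0 0 0 0; 0.6 0 0 0 0 0 0; 0.45 0 0 0 0 0 0; 0.4 0 0 0 0 0 0",
)

```text
time_s: 12.17
position: [0.5591, -0.1894, 0.2411]
tool_rot: [[0.003, 1.0, -0.0], [1.0, -0.003, 0.0], [0.0, -0.0, -1.0]]
ft_force: [-0.9, 0.2, -0.0]
grip_width: 0.0513
```

Emit:
arm_command(
  rows="0.4 0 0 -3 0 0 0; 0.4 0 0 -10 0 0 0; 0.4 0 0 -20 0 0 0; 0.4 0 0 -30 0 0 0; 0.4 0 0 -30 0 0 0",
)

```text
time_s: 12.58
position: [0.5587, -0.1893, 0.3359]
tool_rot: [[0.003, 1.0, -0.001], [1.0, -0.003, 0.0], [0.0, -0.001, -1.0]]
ft_force: [0.5, 0.1, 0.5]
grip_width: 0.0513
```

Emit:
arm_command(
  rows="0.4 20 -10 -10 0 0 0; 1 30 -10 0 0 0 0; 1 30 -10 0 0 0 0; 1 20 0 0 0 0 0; 1 0 0 0 0 0 0",
)

```text
time_s: 13.0
position: [0.5288, -0.0862, 0.346]
tool_rot: [[-0.0, 1.0, 0.002], [1.0, 0.0, -0.0], [-0.0, 0.002, -1.0]]
ft_force: [-0.6, -0.2, 0.6]
grip_width: 0.0031
```

```bash
python3 - <<'E'
from h import *
o=readout.observe();print(o["position"],o["ft_force"],o["grip_width"])
S,D=eyes.camera_model("scene"),eyes.camera_model("side")
b=eyes.get_image("scene");a=eyes.get_image("side")
for c in HSV: print(c,comps(b,c),comps(a,c))
a=a[90:260,260:430,::-1];b=b[80:250,220:390,::-1]
cv2.imwrite("pics/r.png",cv2.resize(np.hstack([a,b]),(800,400),interpolation=cv2.INTER_CUBIC))
E
```

```text
[ 0.52880383 -0.08617096  0.34603604] [-0.63208786 -0.18220129  0.60723518] 0.0030618844014005777
green [([291, 140, 9, 8, 28], [295.1, 143.9])] [([359, 149, 7, 3, 9], [362.1, 149.7])]
blue [([353, 202, 12, 12, 41], [358.7, 208.6]), ([319, 237, 4, 4, 9], [320.7, 238.6])] [([311, 204, 10, 8, 39], [315.7, 207.5]), ([321, 204, 4, 4, 11], [322.8, 205.8])]
orange [([269, 131, 26, 47, 446], [282.7, 151.9])] [([341, 128, 21, 45, 216], [348.4, 144.3]), ([350, 152, 6, 9, 14], [352.9, 156.5])]
```

View pics/r.png

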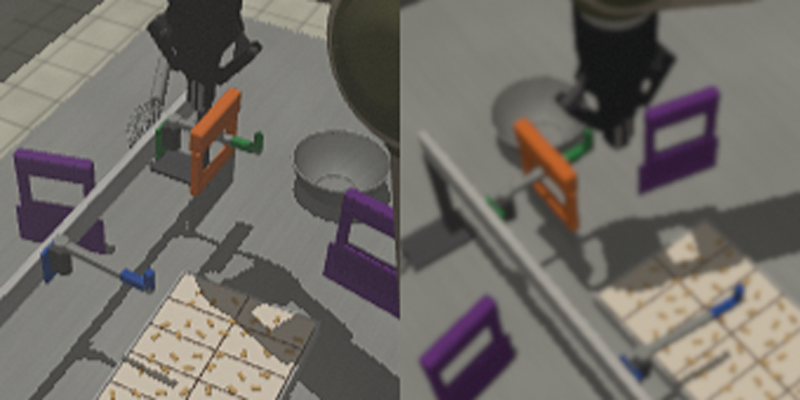

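Emit:
arm_command(
  rows="1 28 -5 0 0 0 0; 1 28 -5 0 0 0 0; 1 28 -5 0 0 0 0; 1 28 -5 0 0 0 0; 1 25 -5 0 0 0 0",
)

```text
time_s: 13.52
position: [0.505, 0.048, 0.3444]
tool_rot: [[0.004, 1.0, 0.0], [1.0, -0.004, -0.0], [-0.0, 0.0, -1.0]]
ft_force: [0.7, 0.3, -0.2]
grip_width: 0.0002
```

Emit:
arm_command(
  rows="1 0 0 30 0 0 0; 1 0 0 30 0 0 0; 1 0 0 30 0 0 0; 1 0 0 15 0 0 0; 1 0 0 10 0 0 0",
)

```text
time_s: 13.93
position: [0.5047, 0.0467, 0.2271]
tool_rot: [[0.004, 1.0, -0.003], [1.0, -0.004, 0.0], [0.0, -0.003, -1.0]]
ft_force: [-0.7, -0.5, -0.7]
grip_width: -0.0004
```

```bash
python3 - <<'E'
from h import *
H=np.array([.6165,.0745])
p=readout.observe()["position"];print(p)
prev=p[:2]
for t in (1.51,1.3,1.1,.9,.7,.5,.3,.15,0):
    u=np.array([-np.sin(t),np.cos(t)]);n=np.array([np.cos(t),np.sin(t)])
    o=.005+.0145*np.cos(t)+.011*np.sin(t)-0.002
    c=H+.112*u-o*n; print(t,c.round(4),((c-prev)[::-1]*1e3).round(0)); prev=c
E
```

```text
[0.50469435 0.04672517 0.22710971]
1.51 [0.5038 0.0665] [20. -1.]
1.3 [0.5039 0.0876] [21.  0.]
1.1 [0.5079 0.108 ] [20.  4.]
0.9 [0.5159 0.128 ] [20.  8.]
0.7 [0.5282 0.1465] [19. 12.]
0.5 [0.5444 0.1627] [16. 16.]
0.3 [0.5642 0.1756] [13. 20.]
0.15 [0.581  0.1824] [ 7. 17.]
0 [0.599  0.1865] [ 4. 18.]
```

Emit:
arm_command(
  rows="1 10 0 1 0 0 0; 1 10 0 0 0 0 0; 1 10 0 0 0 0 0; 1 11 0 0 0 0 0; 1 10 2 0 0 0 0",
)

```text
time_s: 14.35
position: [0.5073, 0.1, 0.2292]
tool_rot: [[0.003, 1.0, 0.002], [1.0, -0.003, -0.0], [-0.0, 0.002, -1.0]]
ft_force: [1.3, -2.0, 1.5]
grip_width: -0.0002
```

Emit:
arm_command(
  rows="1 10 2 0 0 0 0; 1 10 4 0 0 0 0; 1 10 4 0 0 0 0; 1 10 6 0 0 0 0; 1 9 6 0 0 0 0",
)

```text
time_s: 14.77
position: [0.5296, 0.1488, 0.2281]
tool_rot: [[0.003, 1.0, -0.0], [1.0, -0.003, -0.0], [-0.0, -0.0, -1.0]]
ft_force: [-0.5, -0.8, 0.5]
grip_width: 0.0
```

Emit:
arm_command(
  rows="1 8 8 0 0 0 0; 1 8 8 0 0 0 0; 1 7 10 0 0 0 0; 1 6 10 0 0 0 0; 1 0 0 0 0 0 0",
)

```text
time_s: 15.18
position: [0.5679, 0.1759, 0.2278]
tool_rot: [[0.004, 1.0, 0.002], [1.0, -0.004, -0.003], [-0.003, 0.002, -1.0]]
ft_force: [3.3, -9.7, 1.5]
grip_width: -0.0001
```

Emit:
arm_command(
  rows="1 0 0 0 0 0 0; 1 0 0 0 0 0 0",
)

```text
time_s: 15.35
position: [0.5668, 0.1754, 0.228]
tool_rot: [[0.005, 1.0, 0.002], [1.0, -0.005, -0.003], [-0.003, 0.002, -1.0]]
ft_force: [4.3, -8.0, -0.6]
grip_width: -0.0003
```

```bash
python3 - <<'E'
from h import *
o=readout.observe();print(o["position"],o["ft_force"])
m=eyes.camera_model("wrist");im=eyes.get_image("wrist");cv2.imwrite("pics/w5.png",im[:,:,::-1])
for c in HSV:
  for s,ce in comps(im,c,30): print(c,s,ce,plane(m,ce,.22).round(3))
E
```

```text
[0.56677569 0.17544783 0.22795179] [ 4.31445287 -7.99562374 -0.55549495]
blue [335, 222, 40, 68, 1259] [352.6, 251.6] [0.582 0.181 0.22 ]
```

View pics/w5.png

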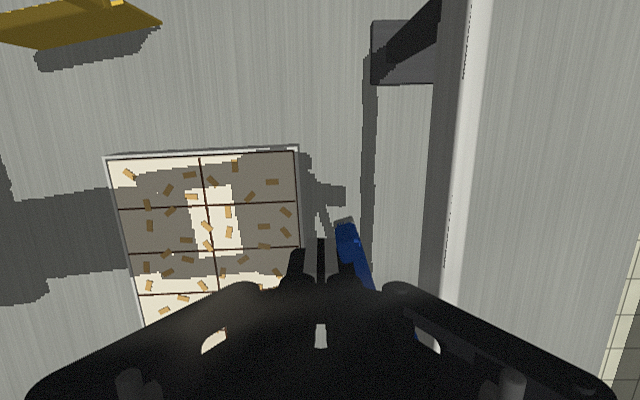

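The wrist view shows the blue arm (345,222)-(370,290) to the right of the fingertips, nearly folded. The force runs along the arm, so the fingers are bearing outward on it. I'll back off along the arm and push nearer the hinge.

Emit:
arm_command(
  rows="1 -4 -2 0 0 0 0; 1 -6 -2 0 0 0 0; 1 -6 -2 0 0 0 0; 1 0 0 0 0 0 0",
)

```text
time_s: 15.73
position: [0.5589, 0.1599, 0.2282]
tool_rot: [[0.004, 1.0, -0.001], [1.0, -0.004, 0.0], [0.0, -0.001, -1.0]]
ft_force: [0.4, -0.2, -0.1]
grip_width: -0.0
```

Emit:
arm_command(
  rows="1 0 8 0 0 0 0; 1 0 8 0 0 0 0; 1 1 8 0 0 0 0; 1 1 7 0 0 0 0; 1 0 0 0 0 0 0",
)

```text
time_s: 16.15
position: [0.5916, 0.1627, 0.2277]
tool_rot: [[0.003, 1.0, 0.0], [1.0, -0.003, 0.0], [0.0, 0.0, -1.0]]
ft_force: [0.3, -0.3, -0.3]
grip_width: 0.0002
```

Emit:
arm_command(
  rows="1 0 4 0 0 0 0; 1 0 3 0 0 0 0; 1 0 2 0 0 0 0; 1 0 0 0 0 0 0",
)

```text
time_s: 16.48
position: [0.5995, 0.1624, 0.2281]
tool_rot: [[0.003, 1.0, 0.0], [1.0, -0.003, -0.0], [-0.0, 0.0, -1.0]]
ft_force: [0.3, -0.3, 0.4]
grip_width: -0.0002
```

```bash
python3 - <<'E'
from h import *
o=readout.observe();print(o["position"],o["ft_force"])
m=eyes.camera_model("wrist");im=eyes.get_image("wrist")
S,D=eyes.camera_model("scene"),eyes.camera_model("side")
for c in HSV:
  for s,ce in comps(im,c,30): print(c,s,ce,plane(m,ce,.22).round(3))
for n,M in(("scene",S),("side",D)):
  im=eyes.get_image(n)
  for s,ce in comps(im,"blue"): print(n,s,ce,plane(M,ce,.22).round(3))
E
```

```text
[0.59945376 0.16243729 0.22812281] [ 0.3081135  -0.29257407  0.37674085]
blue [333, 183, 27, 82, 1579] [345.3, 217.3] [0.611 0.184 0.22 ]
scene [313, 0, 12, 5, 38] [319.3, 1.3] [ 0.029 -0.728  0.22 ]
scene [319, 237, 4, 4, 10] [320.8, 238.5] [0.636 0.093 0.22 ]
scene [346, 255, 13, 12, 67] [352.0, 260.8] [0.613 0.181 0.22 ]
side [257, 217, 4, 3, 7] [258.3, 217.7] [0.621 0.188 0.22 ]
side [262, 216, 2, 5, 7] [262.6, 217.9] [0.612 0.183 0.22 ]
```

Emit:
arm_command(
  rows="1 0 2 0 0 0 0; 1 0 2 0 0 0 0; 1 0 2 0 0 0 0; 1 0 0 0 0 0 0",
)

```text
time_s: 16.97
position: [0.6037, 0.1626, 0.2282]
tool_rot: [[0.003, 1.0, -0.005], [1.0, -0.003, -0.0], [-0.0, -0.005, -1.0]]
ft_force: [-10.4, -0.3, 3.4]
grip_width: -0.0002
```

At the stop, with 10 N. Next I retreat, go up and back to clear the view, and check.

Emit:
arm_command(
  rows="1 0 -5 0 0 0 0; 1 0 -10 0 0 0 0; 1 0 -10 -15 0 0 0; 1 0 -10 -30 0 0 0; 1 0 -10 -30 0 0 0",
)

```text
time_s: 17.38
position: [0.5596, 0.1624, 0.3035]
tool_rot: [[0.004, 1.0, -0.002], [1.0, -0.004, -0.0], [-0.0, -0.002, -1.0]]
ft_force: [0.5, -0.1, 0.5]
grip_width: 0.0
```

Emit:
arm_command(
  rows="1 -30 -15 -15 0 0 0; 1 -30 -15 -15 0 0 0; 1 -30 -15 0 0 0 0; 1 -30 -10 0 0 0 0; 1 -10 0 0 0 0 0",
)

```text
time_s: 17.8
position: [0.5035, 0.03, 0.3341]
tool_rot: [[0.006, 1.0, 0.002], [1.0, -0.006, -0.001], [-0.001, 0.002, -1.0]]
ft_force: [0.0, -0.8, -0.4]
grip_width: 0.0002
```

Emit:
arm_command(
  rows="1 0 0 0 0 0 0; 1 0 0 0 0 0 0",
)

```text
time_s: 17.97
position: [0.5051, 0.0328, 0.3332]
tool_rot: [[0.004, 1.0, 0.001], [1.0, -0.004, 0.0], [0.0, 0.001, -1.0]]
ft_force: [0.4, -0.6, -0.7]
grip_width: 0.0002
```

```bash
python3 - <<'E'
from h import *
o=readout.observe();print(o["time_s"],o["position"],o["ft_force"])
m=eyes.camera_model("wrist");im=eyes.get_image("wrist");cv2.imwrite("pics/f.png",im[:,:,::-1])
S,D=eyes.camera_model("scene"),eyes.camera_model("side")
for n,M,I in(("wrist",m,im),("scene",S,eyes.get_image("scene")),("side",D,eyes.get_image("side"))):
  for c in HSV:
    for s,ce in comps(I,c,8): print(n,c,s,ce,plane(M,ce,.249 if c=="orange" else .215).round(3))
E
```

```text
17.9667 [0.50513617 0.03279208 0.33323777] [ 0.41290864 -0.56958313 -0.68614236]
wrist blue [465, 0, 24, 26, 494] [476.7, 11.1] [0.613 0.165 0.215]
wrist blue [452, 121, 4, 12, 35] [453.8, 127.1] [0.606 0.088 0.215]
wrist blue [473, 123, 10, 15, 114] [477.7, 129.1] [0.624 0.086 0.215]
wrist blue [450, 153, 29, 12, 129] [469.7, 159.0] [0.621 0.064 0.215]
scene green [291, 136, 10, 12, 39] [296.3, 142.5] [ 0.51  -0.19   0.215]
scene blue [313, 0, 13, 5, 39] [319.4, 1.3] [ 0.024 -0.736  0.215]
scene blue [319, 237, 4, 4, 10] [320.8, 238.5] [0.634 0.091 0.215]
scene blue [345, 256, 13, 12, 63] [351.0, 261.6] [0.614 0.179 0.215]
scene orange [269, 131, 26, 47, 450] [282.7, 151.9] [ 0.573 -0.159  0.249]
side green [359, 149, 9, 4, 16] [363.0, 150.2] [ 0.52  -0.188  0.215]
side blue [261, 213, 7, 9, 31] [263.7, 216.5] [0.615 0.174 0.215]
side blue [256, 216, 4, 8, 15] [257.0, 218.3] [0.626 0.188 0.215]
side orange [348, 128, 14, 19, 117] [355.6, 135.5] [ 0.553 -0.199  0.249]
side orange [341, 143, 4, 7, 15] [342.1, 145.7] [ 0.564 -0.136  0.249]
side orange [350, 152, 9, 10, 24] [353.7, 156.4] [ 0.513 -0.11   0.249]
side orange [341, 158, 4, 15, 39] [342.0, 164.8] [ 0.523 -0.062  0.249]
side orange [347, 160, 3, 7, 8] [348.0, 163.1] [ 0.513 -0.077  0.249]
```

View pics/f.png

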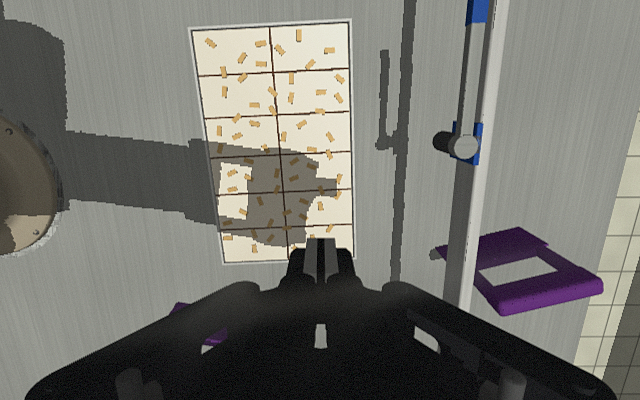

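The blue arm lies parallel to the rail at (477,11)-(463,145), about 0.03-0.04 rad. The scraper's pixels have not changed since release, and the robot is clear of everything.

```bash
python3 -c "
from rig import env
print(env.close_job())"
```

```text
the job is handed in; nothing more can be done
None
```

The job is handed in at about 18 s on the robot's clock. I swung the green hook out to its stop, moved the scraper across by its grip bar, released it on the green hook, then folded the blue hook to its stop.

- **Green hook:** it reached the stop with about 26 N on the fingers. In the last pictures its tip is at y ≈ -0.19, level with its hinge, so it is square out.
- **Scraper:** it hangs on the green arm at about x = 0.56, y = -0.19, close to the seat. After release it looked level, and its position in the scene camera had not changed by hand-in.
- **Blue hook:** it reached the stop with about 10 N. The last wrist picture puts it at about 0.03–0.04 rad, under the 0.12 limit.
- **Robot:** it stood clear of everything at hand-in, with no contact force beyond noise.
- **Bystanders:** I saw no movement of the tray, bowl or jar, and nothing went near them. I did not re-measure them.

One thing went off plan: partway through folding the blue hook, the fingers pressed along the arm with about 9 N. I backed off and finished the fold pushing nearer the hinge. No final check failed or disagreed with another.

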